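Zero the coating gauge: sweep the plate, press the gauge into the corner and hold

TASK

Take the bench brush and sweep the three lumps of hardened paint off the zeroing plate so that they lie on the bench, touching the lumps with the brush and never with the gripper, then stand the brush upright on the bench and let it go. Next lay the coating thickness gauge flat on the plate, its long side along the two far stop blocks and one short end towards the single side stop block, and press it home firmly against the far stops and the side stop at once. Finish while holding it pressed there (do not let go or back off), and leave the tape roll, tin, coupler and air cap where they are.

Things in the scene. Friction and masses are not known exactly. Their poses are not given: they have to be found in the camera images.
- zero_plate: Bare dark steel zeroing plate fixed to the bench, 100 mm in its x, 150 mm in its y, 12 mm thick; origin under its centre at bench level, z up, x roughly away from the robot, y to the left. It carries the stops, all standing 18 mm above its top (to 30 mm over the bench). Its -y (right) edge and -x (near) edge have no stops: sweep the lumps off over the right edge, y = -75 mm.
- far_stop: Two fixed bright steel blocks, 18 x 16 mm, on the far edge of the plate; same origin and axes as zero_plate. Their faces that the gauge is pressed against look to -x and lie at x = +28 mm; they cover y = 34 to 50 and y = -50 to -34 mm, leaving a 68 mm gap between them for a finger. Press in +x.
- side_stop: One fixed bright steel block, 24 x 18 mm, at the left edge of the plate; same origin and axes as zero_plate. Its face looks to -y and lies at y = +52 mm, covering x = -15 to +9 mm. Press in +y.
- seat (a point): Where the gauge's centre point gauge_c lies when the gauge is fully home on the plate against both stops: x = -3, y = -0.3, z = 25 mm in the frame of zero_plate, same axes. The contacts are dry, with friction about 1: a gauge pressed hard against one stop drags and may not slide home to the other, so seat it on one stop lightly, press the other, and end with both pushes well up (about 10 N each is ample).
- gauge: Coating thickness gauge, a black flat box 105 (its x) x 62 (its y) x 26 mm (solid body 24 mm high), 0.16 kg, lying on its back with the display up; origin at the centre of its underside. Starts on the bench left of the plate. Either end may point to the side stop.
- gauge_c (a point): Centre of the gauge, 12.5 mm above its underside, axes as gauge. It can be gripped across its 62 mm width; when home, one finger then stands in the gap between the far stops.
- brush: Bench brush standing on its bristles; stiff bristle block 84 (its x) x 24 (its y) x 26 mm under a wooden head 88 x 26 mm (z = 26 to 42 mm), 0.13 kg; origin at the centre of the bristles' underside. Starts on the bench left of the plate, nearer to it than the gauge.
- brush_grip (a point): Grip point of the brush, 66 mm above the underside of its bristles, axes as brush: an upright wooden grip 50 mm (x) by 18 mm (y, the way to pinch it), from z = 42 to 84 mm of the brush.
- lump_1: Rigid lump of hardened paint, about 15 mm across and 14 mm high, 12 g; origin at its centre, 7 mm above its underside; starts on the plate between the stops and the right edge, its centre at plate x = -34 to +10 mm, y = -45 to 0 mm.
- lump_2: Rigid lump of hardened paint, about 16 mm across and 14 mm high, 12 g; origin at its centre, 7 mm above its underside; starts on the plate between the stops and the right edge, its centre at plate x = -34 to +10 mm, y = -45 to 0 mm.
- lump_3: Rigid lump of hardened paint, about 14 mm across and 14 mm high, 12 g; origin at its centre, 7 mm above its underside; starts on the plate between the stops and the right edge, its centre at plate x = -34 to +10 mm, y = -45 to 0 mm.
- tape: Roll of masking tape, 104 mm across, 24 mm high, lying beyond the plate; leave alone. Origin at the centre of its underside.
- tin: Small paint tin, 62 mm across, 62 mm high, right of and beyond the plate; leave alone. Origin at the centre of its underside.
- coupler: Brass air coupler, 66 x 25 x 25 mm, lying on the bench to the right; leave alone. Origin at the centre of its underside.
- air_cap: Metal air cap of a spray gun, 31 mm across, 24 mm high, beyond the gauge; leave alone. Origin at the centre of its underside.

How it is judged (in metres and radians):
On the way, in this order (a step that is already met when the one before it is completed fails the run):
1. the brush is held, lifted off the bench (contact force between the fingers and brush above 0.5 N and height (world z) of brush_grip above 0.076 m), for 0.2 s.
2. all three lumps are off the plate, on the bench, with the brush still held (contact force between the fingers and brush above 0.5 N and height (world z) of lump_1 between -0.02 and 0.0155 m and height (world z) of lump_2 between -0.02 and 0.0155 m and height (world z) of lump_3 between -0.02 and 0.0155 m), for 0.1 s.
3. the brush stands upright on the bench, let go (height (world z) of brush_grip between 0.06 and 0.072 m and angle between brush_grip's own z axis and vertical below 0.1 rad and contact force between the fingers and brush below 0.1 N), for 0.2 s.
At the end, for the whole second after the job is handed in: Gauge flat on the plate (2.5 mm), square to the stops (0.04 rad), within 2.5 mm of home, and pressed by the fingers with over 2 N on the far stops and over 2 N on the side stop for the last second; all lumps on the bench off the plate; brush standing upright on the bench (horizontal distance between gauge_c and seat below 0.004 m and x of gauge_c in the frame of seat above -0.0025 m and y of gauge_c in the frame of seat above -0.0025 m and z of gauge_c in the frame of seat below 0.0025 m and angle between gauge_c's own z axis and vertical below 0.05 rad and angle between the x axis of gauge_c and the y axis of zero_plate, either way round below 0.04 rad and contact force between gauge and far_stop above 2 N and contact force between gauge and side_stop above 2 N and contact force between the fingers and gauge above 1 N and height (world z) of lump_1 between -0.02 and 0.0155 m and height (world z) of lump_2 between -0.02 and 0.0155 m and height (world z) of lump_3 between -0.02 and 0.0155 m and height (world z) of brush_grip between 0.06 and 0.072 m and angle between brush_grip's own z axis and vertical below 0.1 rad and linear speed of gauge below 0.01 m/s); the arm keeps its last pose, push and grip.
It fails at once if the gripper touches a lump (contact force between the fingers and lump_1 above 0.3 N or contact force between the fingers and lump_2 above 0.3 N or contact force between the fingers and lump_3 above 0.3 N).
It fails at once if a bystander is moved more than 2 cm (distance of any of tape, tin, coupler, air_cap from where it was at the start of the episode above 0.02 m).
It also fails if it takes over 72 s, if anything falls off the work surface, if the arm or the gripper's body presses on something with over 40 N, if the wrist force passes 120 N, or if a joint passes its speed limit or range.

ROBOT

A 6-joint arm with a two-finger parallel gripper is mounted at the origin on a cart in front of the work surface, level with it; the furniture and walls round the work are solid. World frame = base frame: x ahead of the robot, y to its left, z up, the work surface at z = 0. Lengths are in m, angles in degrees, forces in N, time in s.
With the tool pointing down it reaches from about 0.325 to 0.775 m from the base axis. Payload 5.5 kg.
Tool frame: the origin (TCP) lies at the centre of the arm's flange, where the gripper is bolted on; the fingertips stand 182 mm ahead of it and the grasp point (between the pads) lies 163 mm ahead of it; z points along the fingers, y is the direction in which the jaws open and shut (so a half turn about z gives the same grasp; the last joint's range is limited). The gripper opens to 88 mm and grips with 3 to 60 N. Pads are 20 mm wide; open, the fingers measure 115 mm over their backs; the gripper's body (75 mm by 178 mm) begins 61 mm behind the grasp point.
Start: joints at [73.757, 5.22, 70.514, -0, 104.267, -3.249], TCP at [0.135, 0.585, 0.405] pointing down, gripper open.
Joint ranges: [-164.24, 164.24], [-49.07, 125.15], [9.68, 141.18], [-86.29, 266.29], [3.28, 154.24], [-151.56, 151.56]. Speed limits (degrees/s): [147.25, 147.25, 172.46, 180, 180, 180].

INTERFACE

Orientations are given as [roll, pitch, yaw] about the fixed x, y, z axes, in that order (R = Rz(yaw) Ry(pitch) Rx(roll)).
In Python, from station import r gives the robot as it stands. The module is installed in compiled form; this text tells all that it offers. Calls block until the motion is done:
- r.reach(position, orientation): joint-space move of the TCP to a pose.
- r.servo_line(position, rotation=None, speed=0.15): straight line of the TCP; rotation=None keeps the orientation; speed is the mean speed in m/s.
- r.move_joints(angles): joint-space move.
- r.let_go() and r.grab(squeeze=None): open the fingers fully, or close them until they stop; squeeze is the grip in N (None keeps the last).
- r.wait(seconds).
- r.inverse_kinematics(position, orientation): joint angles nearest the present ones, or None.
- r.sense(): the state.
- r.snapshot(name): name is "side" or "top" or "wrist"; returns a dict with "frame" (384x512x3 uint8, red, green, blue), "fx", "fy", "cx", "cy" (pixels), "dist_coeffs" ([k1, k2, p1, p2, k3] as OpenCV has them; the pictures are not rectified), "R" (3x3) and "t" (3): a world point X has camera coordinates R X + t. Camera axes: x right, y down, z forward; pixel columns grow to the right and rows downward; lengths in m; the calibration is good to about 2 mm. A picture is of the moment at which its call begins. There is no depth.
A pose or a line that the arm cannot do raises r.IKError and nothing moves.
- r.hand_in(): hands the job in, once; it reports no verdict.
The state is a dict: "clock": time; "joints": joint angles; "joint_vel": joint speeds; "joint_torque": joint torques, N m; "tcp_pos": TCP position; "orientation": TCP orientation; "contact_force": force on the tool from outside, world axes, zero at the start; "torque": the same for the moment, N m; "opening": finger opening in m.
Only numpy, scipy, OpenCV 4.12 (cv2) and the standard library are available. Lean on these libraries where they do the work, as an engineer would, in place of code of your own. Each camera call takes 0.05 s, during which the arm holds its last target. There are 200 camera calls.

## Working session

There is one attempt and no reset: what is moved stays moved. The work goes in short steps, each a Python script; the robot and the scene stay as the last script left them, time stands still between calls to the robot, and variables do not carry over. Pictures are saved under pics/ and viewed, about 8 in all and at most 12, crops included, and the job is handed in when it is done.

```bash
mkdir -p pics; ls
cat > h.py <<'E'
import numpy as np, cv2
from station import r
def snap(name,out=None):
    s=r.snapshot(name); 
    if out: cv2.imwrite('pics/'+out,s['frame'][:,:,::-1])
    return s
def K(s): return np.array([[s['fx'],0,s['cx']],[0,s['fy'],s['cy']],[0,0,1.]])
def ray(s,px,z):
    p=cv2.undistortPoints(np.array(px,float).reshape(-1,1,2),K(s),np.array(s['dist_coeffs'],float)).reshape(-1,2)
    R=np.array(s['R']);t=np.array(s['t']).ravel();c=-R.T@t
    d=np.c_[p,np.ones(len(p))]@R
    return c+d*((z-c[2])/d[:,2])[:,None]
def proj(s,X):
    R=np.array(s['R']);t=np.array(s['t'],float).ravel()
    return cv2.projectPoints(np.array(X,float).reshape(-1,1,3),cv2.Rodrigues(R)[0],t,K(s),np.array(s['dist_coeffs'],float))[0].reshape(-1,2)
E
python3 - <<'E'
from h import *
import pickle
d={}
for n in ('top','side'):
    s=snap(n,n+'0.png'); d[n]=s
    print(n,s['fx'],s['cx'],s['cy'],-np.array(s['R']).T@np.array(s['t']).ravel())
pickle.dump(d,open('s0.pkl','wb'))
cv2.imwrite('pics/both.png',cv2.resize(np.vstack([d['top']['frame'],d['side']['frame']])[:,:,::-1],None,fx=.78,fy=.78))
print(r.sense())
E
```

```text
pics
top 348.09274966404223 254.4713102753149 192.7680428205485 [ 0.36337154 -0.20221862  0.93200793]
side 464.69106855813357 255.94544510911263 191.68735706167678 [ 0.05122095 -1.11095774  0.67461384]
{'clock': 0.1, 'joints': array([ 7.37557540e+01,  5.25957821e+00,  7.05729048e+01,  2.91825969e-03,
        1.04265841e+02, -3.25135986e+00]), 'joint_vel': array([-0.11468923, -0.08413965, -0.09624475, -0.00966362,  0.00689798,
       -0.03874431]), 'joint_torque': array([ 2.66910007e-03, -4.47857773e+01, -4.07570207e+01,  6.99073425e-02,
        2.85013521e-02, -9.55155315e-05]), 'tcp_pos': array([0.13493671, 0.58469418, 0.40363194]), 'orientation': array([-1.79901994e+02, -8.40155409e-03,  1.67007823e+02]), 'contact_force': array([-0.35972766, -0.11666652,  0.09824587]), 'torque': array([ 0.00280474, -0.02254903,  0.02043237]), 'opening': 0.08767333475591964}
```

View pics/top0.png

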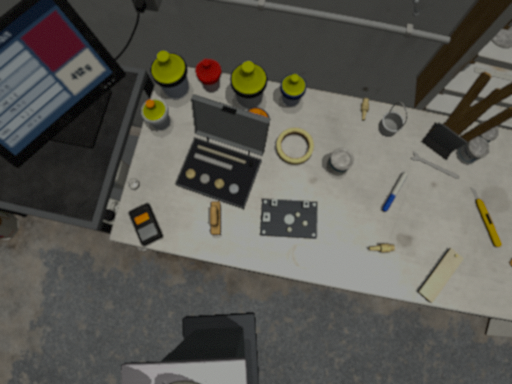

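View pics/side0.png

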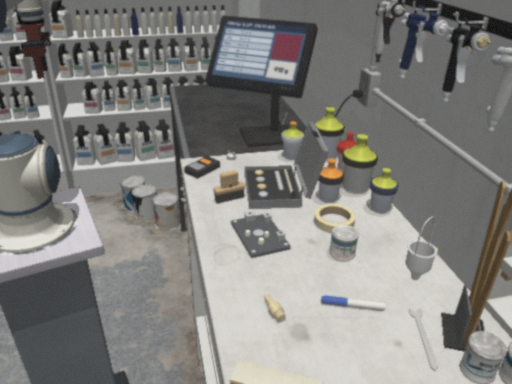

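The top view shows the plate around (289,218) with light lumps, the brush at (215,217), the gauge at (146,224), the coupler at (381,248), the tin at (340,161), the tape at (294,146) and the air cap at (134,184). A tool case stands just beyond the brush. In the side view the plate is at (260,233), the brush at (229,187) and the gauge at (203,166).

Next I'll move the wrist camera over the plate for closer looks.

Run:
```python
from h import *
import pickle
d=pickle.load(open('s0.pkl','rb'));s=d['top']
for n,px,z in [('plate TL',(262,199),.012),('TR',(317,200),.012),('BR',(317,238),.012),('BL',(260,236),.012),('brush',(215,217),.06),('gauge',(146,224),.025),('gaugeTL',(130,210),.025),('gaugeTR',(146,204),.025),('gaugeBR',(162,236),.025),('coupler',(381,248),.02),('tin',(340,161),.06),('cap',(134,184),.02),('caseNR',(243,206),.03),('caseNL',(177,184),.03)]:
    print(n,ray(s,px,z)[0].round(3))
p=ray(s,(289,218),.012)[0]; print(p)
r.reach([p[0]-.06,p[1]+.09,.45],[180,0,180])
q=r.sense();print(q['tcp_pos'],q['orientation'],q['joints'].round(1),q['clock'])
w=snap('wrist','w1.png');pickle.dump(w,open('w1.pkl','wb'))
print(-np.array(w['R']).T@np.array(w['t']).ravel(),np.round(w['R'],2),w['fx'])
```

```text
plate TL [ 0.555 -0.228  0.012]
TR [ 0.543 -0.376  0.012]
BR [ 0.441 -0.366  0.012]
BL [ 0.456 -0.216  0.012]
brush [ 0.506 -0.105  0.06 ]
gauge [0.504 0.083 0.025]
gaugeTL [0.544 0.127 0.025]
gaugeTR [0.558 0.083 0.025]
gaugeBR [0.47  0.04  0.025]
coupler [ 0.403 -0.531  0.02 ]
tin [ 0.634 -0.439  0.06 ]
cap [0.617 0.119 0.02 ]
caseNR [ 0.536 -0.176  0.03 ]
caseNL [ 0.607 -0.002  0.03 ]
[ 0.49891596 -0.29666988  0.012     ]
[ 0.4391885  -0.20619603  0.44995358] [ 1.79989567e+02  4.29468708e-05 -1.79946723e+02] [ -29.2  -11.6   82.1    0.   109.5 -119.2] 3.0833
[ 0.36078842 -0.20704639  0.43182229] [[-0.    1.    0.  ]
 [ 0.96  0.    0.29]
 [ 0.29  0.   -0.96]] 290.9135162557012
```

View pics/w1.png

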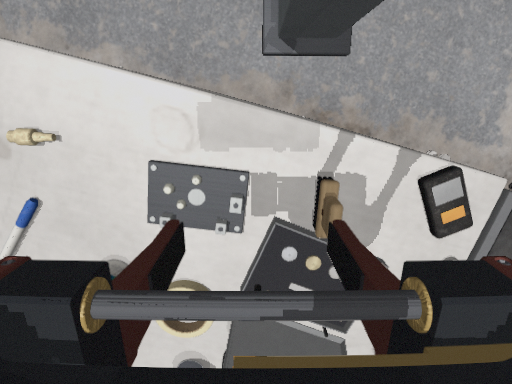

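The wrist view shows the plate with corners near (149,161), (249,171), (243,232) and (147,224). The lumps are at (168,188), (196,181) and (180,205), the stops at (165,221), (221,228) and (236,205), the brush at (328,208) and the gauge at (446,202). I'll enlarge the middle of it.

Run:
```python
import cv2
a=cv2.imread('pics/w1.png')[150:245,135:350]
cv2.imwrite('pics/w1c.png',cv2.convertScaleAbs(cv2.resize(a,None,fx=3.7,fy=3.7,interpolation=cv2.INTER_CUBIC),alpha=1.4))
```

```text
(no output)
```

View pics/w1c.png

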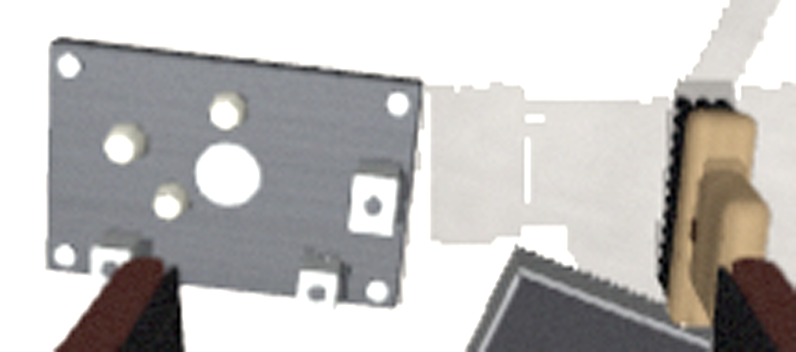

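The crop, mapped by x/3.7+135 and y/3.7+150, shows the plate's top corners at (52,45), (420,83), (398,305) and (49,268). The lumps are at (123,145), (227,112) and (168,203), and the brush head's near edge runs from (690,107) to (757,117).

Run:
```python
from h import *
import pickle,json
w=pickle.load(open('w1.pkl','rb'))
f=lambda L:np.array(L)/3.7+[135,150]
P=ray(w,f([(52,45),(420,83),(398,305),(49,268)]),.012)[:,:2]
model=np.array([[-50,-75],[-50,75],[50,75],[50,-75]])/1e3
print(P.round(4),[np.linalg.norm(P[i]-P[i-1]).round(4) for i in range(4)])
c=P.mean(0);H=model.T@(P-c);U,S,Vt=np.linalg.svd(H);R=(U@Vt).T
yaw=np.degrees(np.arctan2(R[1,0],R[0,0]));print('plate',c,yaw,'res mm',((P-c)-(model@R.T)).round(4)*1e3)
L=ray(w,f([(123,145),(227,112),(168,203)]),.022)[:,:2];print('lumps in plate mm',((L-c)@R*1e3).round(1))
B=ray(w,f([(690,107),(757,117),(670,322)]),.042);print('brush head NR,NL,FR',B.round(4))
json.dump(dict(c=c.tolist(),yaw=yaw),open('plate.json','w'))
# look at brush closer
r.reach([.47,-.105,.40],[180,0,180])
s=snap('wrist','w2.png');pickle.dump(s,open('w2.pkl','wb'))
print(r.sense()['clock'])
```

```text
[[ 0.4454 -0.3641]
 [ 0.4611 -0.2174]
 [ 0.5583 -0.2274]
 [ 0.5416 -0.3756]] [np.float64(0.0969), np.float64(0.1475), np.float64(0.0977), np.float64(0.1491)]
plate [ 0.50157931 -0.29611026] -6.289525995643858 res mm [[ 1.7  1.1]
 [ 1.  -1.3]
 [-1.2 -0.4]
 [-1.5  0.6]]
lumps in plate mm [[-13.1 -41.5]
 [-31.3  -0.7]
 [  9.5 -22.6]]
brush head NR,NL,FR [[ 0.463  -0.1154  0.042 ]
 [ 0.4669 -0.0898  0.042 ]
 [ 0.5517 -0.1175  0.042 ]]
3.725
```

View pics/w2.png

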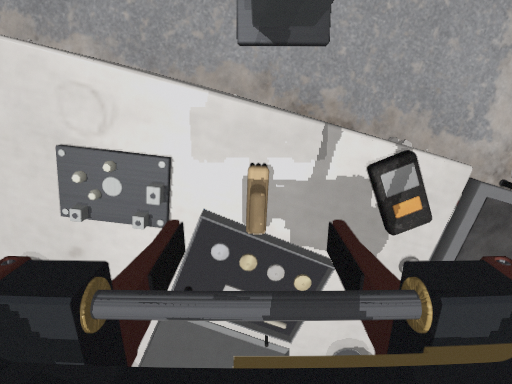

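The second wrist view shows the brush upright in the picture, with its head's near edge from (247,167) to (269,167) and its far end at (257,234). The gauge corners are at about (368,164), (411,152), (431,221) and (391,234). The case edge passes close beyond the brush, at about (257,233). I'll measure these.

Run:
```python
from h import *
import pickle
w=pickle.load(open('w2.pkl','rb'));img=w['frame']
hsv=cv2.cvtColor(img,cv2.COLOR_RGB2HSV)
m=((hsv[...,0]>8)&(hsv[...,0]<26)&(hsv[...,1]>70)).astype('u1')*255
m[:,:235]=0;m[:,285:]=0;m[240:]=0;m[:150]=0
for y in range(160,240,4):
    x=np.where(m[y])[0]; print(y,(x.min(),x.max()) if len(x) else None,end=' ')
dk=((hsv[...,2]<95)|((hsv[...,1]>110)&(hsv[...,0]<25))).astype('u1')*255
dk[:,:345]=0;dk[:,445:]=0;dk[:145]=0;dk[240:]=0
c=max(cv2.findContours(dk,0,2)[0],key=cv2.contourArea);b=cv2.boxPoints(cv2.minAreaRect(c));print('\ngauge box',b.round(1),cv2.contourArea(c))
G=ray(w,b,.02);print(G.round(4),[np.linalg.norm(G[i]-G[i-1]).round(4) for i in range(4)],G.mean(0).round(4))
print('head',ray(w,[(247,167),(269,167)],.042).round(4),'griptop far',ray(w,[(257,234)],.084).round(4),'case',ray(w,[(257,233),(205,212),(335,265)],.03).round(4))
print('proj predicted head corners/grip top', proj(w,[[.463,-.116,.042],[.552,-.118,.042],[.463,-.090,.042],[.4835,-.103,.084],[.5335,-.104,.084]]).round(1))
```

```text
160 None 164 None 168 (np.int64(249), np.int64(267)) 172 (np.int64(249), np.int64(268)) 176 (np.int64(248), np.int64(268)) 180 (np.int64(248), np.int64(267)) 184 (np.int64(248), np.int64(267)) 188 (np.int64(248), np.int64(267)) 192 (np.int64(248), np.int64(267)) 196 (np.int64(248), np.int64(266)) 200 (np.int64(248), np.int64(266)) 204 (np.int64(247), np.int64(266)) 208 (np.int64(247), np.int64(266)) 212 (np.int64(247), np.int64(266)) 216 (np.int64(247), np.int64(265)) 220 (np.int64(247), np.int64(265)) 224 (np.int64(247), np.int64(265)) 228 (np.int64(246), np.int64(265)) 232 (np.int64(249), np.int64(263)) 236 None 
gauge box [[364.3 161.9]
 [413.4 147.2]
 [435.7 221.8]
 [386.7 236.5]] 3598.5
[[0.4639 0.0329 0.02  ]
 [0.4446 0.0939 0.02  ]
 [0.5465 0.1417 0.02  ]
 [0.5682 0.0758 0.02  ]] [np.float64(0.1128), np.float64(0.0639), np.float64(0.1126), np.float64(0.0693)] [0.5058 0.0861 0.02  ]
head [[ 0.4661 -0.1155  0.042 ]
 [ 0.466  -0.0893  0.042 ]] griptop far [[ 0.5336 -0.1036  0.084 ]] case [[ 0.5578 -0.1032  0.03  ]
 [ 0.5282 -0.1707  0.03  ]
 [ 0.6063  0.0045  0.03  ]]
proj predicted head corners/grip top [[246.6 164.5]
 [245.5 232.9]
 [268.4 164.5]
 [257.7 191.4]
 [256.6 234. ]]
```

The brush centre comes out at (0.508, −0.1035) with yaw −1.4°, and it projects back onto the picture well. I'll grasp it and check the lift.

```bash
cat >> h.py <<'E'
import json
pl=json.load(open('plate.json')) 
PC=np.array(pl['c']);PY=pl['yaw'];a=np.radians(PY);PR=np.array([[np.cos(a),-np.sin(a)],[np.sin(a),np.cos(a)]])
def pw(x,y,z): return [*(PC+PR@np.array([x,y])/1e3),z]
def st(*k):
    q=r.sense(); print(round(q['clock'],2),q['tcp_pos'].round(4),q['orientation'].round(2),'F',q['contact_force'].round(2),'op',round(q['opening'],4)); return q
E
python3 - <<'E'
from h import *
B=[.508,-.1035]
r.reach([*B,.32],[180,0,-1.4]); st()
r.servo_line([*B,.234],speed=.12); st()
r.grab(25); st()
r.servo_line([*B,.284],speed=.12); r.wait(.3); st()
p=pw(-23,27,.284); r.servo_line(p,[180,0,PY],speed=.15); st(); print(p,pw(-23,-92,.25))
s=snap('wrist','w3.png'); t=snap('side')
a=t['frame'][130:290,160:340,::-1]; cv2.imwrite('pics/s3.png',cv2.resize(a,None,fx=3.6,fy=3.6,interpolation=2))
E
```

```text
6.42 [ 0.508  -0.1036  0.3201] [ 1.80e+02 -1.00e-02 -1.39e+00] F [1.48 0.5  0.5 ] op 0.0883
7.28 [ 0.5083 -0.1036  0.2349] [ 1.7998e+02 -7.0000e-02 -1.4000e+00] F [ 0.66 -0.88  0.17] op 0.0879
8.36 [ 0.508  -0.1035  0.234 ] [-180.     0.    -1.4] F [-0.31 -0.61 -0.72] op 0.0177
9.22 [ 0.5079 -0.1035  0.2831] [-1.7998e+02  8.0000e-02 -1.4000e+00] F [-0.33 -0.31 -1.67] op 0.018
10.47 [ 0.4819 -0.2661  0.284 ] [-179.98   -0.     -6.24] F [-0.29 -0.42 -0.67] op 0.0176
[np.float64(0.48167566714843657), np.float64(-0.26675306173029373), 0.284] [np.float64(0.46863890687148185), np.float64(-0.3850368006020474), 0.25]
```

View pics/s3.png

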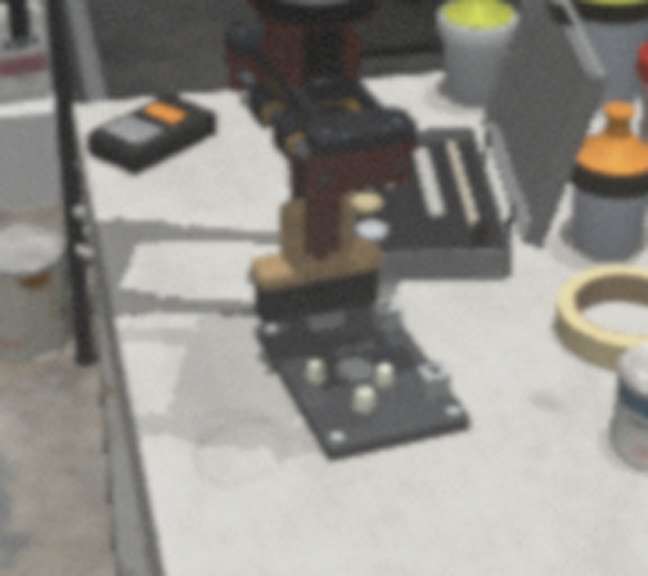

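The side crop shows the brush held upright and level above the plate's left half, at about (315,270). All three lumps at (315,370), (385,375) and (364,400) lie on its right. I'll lower it and sweep.

Run:
```python
from h import *
r.servo_line(pw(-23,27,.2475),speed=.08); st()
for y in (0,-40,-70,-94):
    r.servo_line(pw(-23,y,.2475),speed=.06); st()
r.wait(.3); st()
t=snap('side'); a=t['frame'][170:330,160:340,::-1]; cv2.imwrite('pics/s4.png',cv2.resize(a,None,fx=3.6,fy=3.6,interpolation=2))
```

```text
11.18 [ 0.4815 -0.2666  0.2464] [-1.7996e+02  7.0000e-02 -6.2900e+00] F [-0.54 -0.94 -2.15] op 0.0179
11.78 [ 0.4786 -0.2939  0.2474] [-179.98    0.     -6.33] F [ 0.43 -0.34 -2.  ] op 0.0177
12.6 [ 0.4743 -0.3334  0.2474] [-1.7999e+02  1.0000e-02 -6.3000e+00] F [ 0.68  0.55 -1.34] op 0.0176
13.25 [ 0.471  -0.3634  0.2473] [-1.7998e+02  1.0000e-02 -6.3200e+00] F [ 0.01  0.06 -1.49] op 0.018
13.8 [ 0.4683 -0.3873  0.2473] [-1.7998e+02  1.0000e-02 -6.3200e+00] F [-0.53 -0.29 -1.84] op 0.0181
14.1 [ 0.4685 -0.3868  0.2476] [-180.     -0.     -6.27] F [ 0.63 -0.65 -0.91] op 0.0178
```

View pics/s4.png

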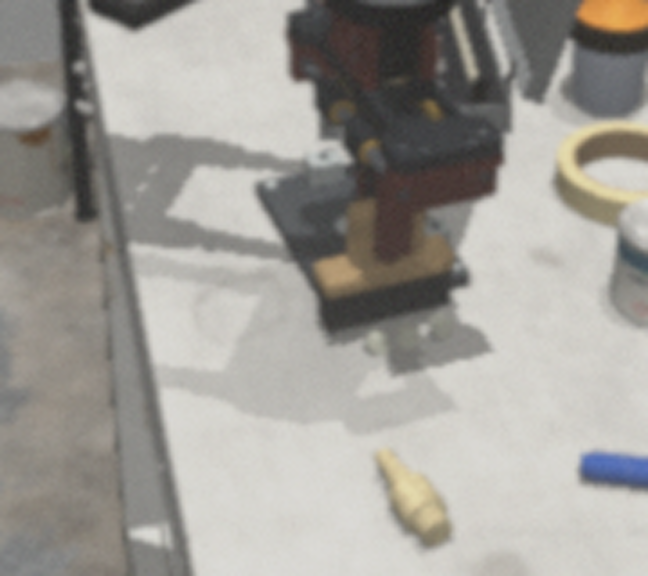

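The side crop shows lumps just beyond the right edge at (373,343) and (430,325), and the third is not clear. I'll push a little further, lift, and look from above.

Run:
```python
from h import *
r.servo_line(pw(-23,-106,.2475),speed=.06); r.wait(.2)
r.servo_line(pw(-23,-106,.30),speed=.1)
r.servo_line(pw(-23,60,.30),speed=.25); st()
t=snap('side'); a=t['frame'][170:330,160:340,::-1]
b=snap('top')['frame'][180:275,240:400,::-1]
a=cv2.resize(a,(450,400),interpolation=2); b=cv2.resize(b,None,fx=2.1,fy=2.1,interpolation=2)
o=np.zeros((400,450+b.shape[1],3),'u1');o[:,:450]=a;o[:b.shape[0],450:]=b
cv2.imwrite('pics/s5.png',o)
```

```text
16.19 [ 0.4852 -0.2345  0.2997] [ 1.7996e+02  2.0000e-02 -6.2900e+00] F [ 0.52 -0.65 -1.94] op 0.0177
```

View pics/s5.png

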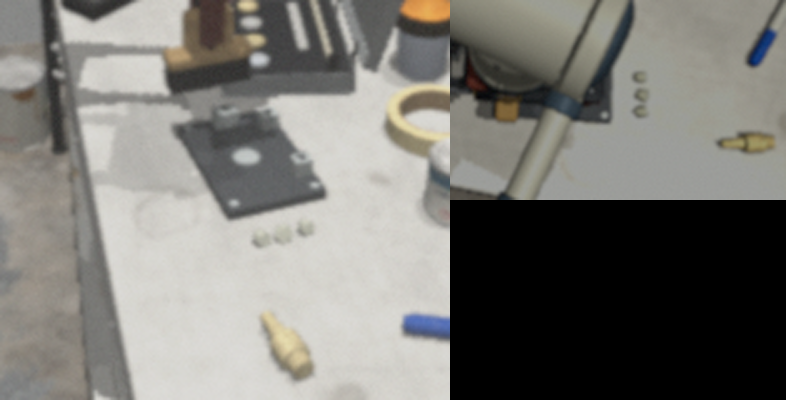

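All three lumps lie on the bench beyond the right edge, at (262,238), (284,234) and (306,228) in the side view, and the plate is clear. I'll put the brush back on its spot, then look at the gauge from above.

Run:
```python
from h import *
import pickle
B=[.508,-.1035]
r.servo_line([*B,.28],[180,0,-1.4],speed=.2)
r.servo_line([*B,.2343],speed=.06); r.wait(.2); st()
r.let_go(); r.wait(.3); st()
r.servo_line([*B,.33],speed=.15)
r.reach([.50,.08,.36],[180,0,25]); st()
s=snap('wrist');pickle.dump(s,open('w6.pkl','wb')); t=snap('side')
o=np.vstack([s['frame'],cv2.resize(t['frame'][130:242,170:320],(512,382),interpolation=2)])[:,:,::-1]
cv2.imwrite('pics/w6.png',cv2.resize(o,None,fx=.78,fy=.78))
```

```text
18.22 [ 0.5081 -0.1035  0.2345] [ 1.7999e+02 -2.0000e-02 -1.4000e+00] F [-0.24 -0.93 -1.66] op 0.018
19.67 [ 0.508  -0.1035  0.2343] [180.    0.   -1.4] F [-1.51 -0.47  0.08] op 0.0879
21.23 [0.5001 0.0795 0.359 ] [1.7998e+02 1.0000e-01 2.4930e+01] F [-0.46  0.01 -0.34] op 0.0879
```

View pics/w6.png

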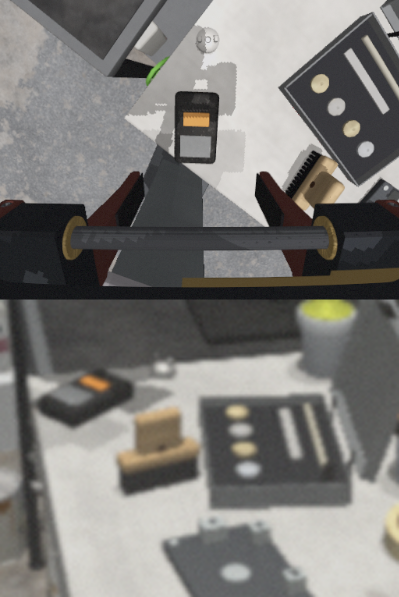

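The wrist part shows the gauge square to the tool, with corners at about (176,93), (219,93), (217,163) and (178,163) in the 0.78 scale. The side part shows the brush upright, let go, at (157,450). I'll measure the gauge and the clearance to the dark unit on its left.

Run:
```python
from h import *
import pickle
w=pickle.load(open('w6.pkl','rb'))
b=np.array([(176,93),(219,93),(217,163),(178,163)])/.78
G=ray(w,b,.022);print(G.round(4),[np.linalg.norm(G[i]-G[i-1]).round(4) for i in range(4)],G.mean(0).round(4))
hsv=cv2.cvtColor(w['frame'],cv2.COLOR_RGB2HSV);m=((hsv[...,2]<70)).astype('u1')*255
m[:,:218]=0;m[:,285:]=0;m[:112]=0;m[214:]=0
m[(hsv[...,1]>120)&(hsv[...,0]<25)&(hsv[...,2]>100)&(np.arange(512)[None]>222)&(np.arange(512)[None]<284)&(np.arange(384)[:,None]>115)&(np.arange(384)[:,None]<212)]=255
c=max(cv2.findContours(m,0,2)[0],key=cv2.contourArea);print(cv2.minAreaRect(c),cv2.boundingRect(c))
u=np.array([(115,75),(160,15)])/.78
for z in (0,.1): print('unit',ray(w,u,z).round(3))
s=pickle.load(open('s0.pkl','rb'))['side']; print('unit from side view',[ray(s,[(182,150),(176,95)],z).round(3).tolist() for z in (0,.1)])
```

```text
[[0.5424 0.1335 0.022 ]
 [0.5672 0.0799 0.022 ]
 [0.4742 0.0373 0.022 ]
 [0.4496 0.0903 0.022 ]] [np.float64(0.1023), np.float64(0.059), np.float64(0.1023), np.float64(0.0584)] [0.5084 0.0853 0.022 ]
((249.03524780273438, 165.95388793945312), (57.686519622802734, 97.89324188232422), 3.6913859844207764) (218, 117, 63, 97)
unit [[0.527 0.225 0.   ]
 [0.627 0.196 0.   ]]
unit [[0.54  0.192 0.1  ]
 [0.611 0.171 0.1  ]]
unit from side view [[[0.501, 0.25, 0.0], [0.671, 0.794, -0.0]], [[0.434, 0.048, 0.1], [0.579, 0.512, 0.1]]]
```

The gauge measures 102 × 59 mm with its centre at (0.508, 0.0855) and yaw 24.7°, which matches the stated size. The unit is clear of the gripper. I'll grasp it, carry it high over the brush, and stop above the plate.

Run:
```python
from h import *
import pickle
G=[.508,.0855]
r.reach([*G,.27],[180,0,24.7])
r.servo_line([*G,.186],speed=.08); st()
r.grab(40); st()
r.servo_line([*G,.31],speed=.15); st()
r.servo_line(pw(-10,-8,.31),[180,0,90+PY],speed=.18)
r.servo_line(pw(-10,-8,.235),speed=.15); r.wait(.3); st()
s=snap('wrist');t=snap('side');pickle.dump((s,t),open('w7.pkl','wb'))
o=np.vstack([s['frame'],cv2.resize(t['frame'][150:262,190:340],(512,382),interpolation=2)])[:,:,::-1]
cv2.imwrite('pics/w7.png',cv2.resize(o,None,fx=.78,fy=.78))
```

```text
22.98 [0.5083 0.0856 0.1867] [ 1.7998e+02 -7.0000e-02  2.4700e+01] F [ 0.61 -0.5   1.02] op 0.0878
23.5 [0.508  0.0857 0.1863] [-1.7997e+02 -2.0000e-02  2.4710e+01] F [-0.57  1.66  1.98] op 0.0618
24.48 [0.5078 0.0854 0.3086] [-1.7996e+02  1.2000e-01  2.4700e+01] F [-0.02 -0.1  -2.01] op 0.0618
27.73 [ 0.491  -0.3031  0.2361] [1.7991e+02 5.0000e-02 8.3710e+01] F [-0.18  0.18 -2.92] op 0.0619
```

View pics/w7.png

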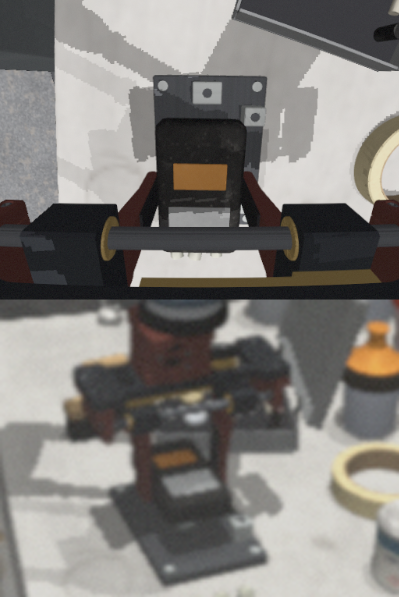

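The wrist view from the left end shows the gauge held square over the plate. The plate's left edge runs from (154,77) to (267,76), the side stop is at (193–221, 83–104), and the left far stop is at about (255,117). The gauge's end edge is near row 119. I'll check the plate estimate against these.

Run:
```python
from h import *
import pickle
s,_=pickle.load(open('w7.pkl','rb'))
f=lambda P,z:((ray(s,np.array(P)/.78,z)[:,:2]-PC)@PR*1e3).round(1)
print('plate left corners (exp -50,75 / 50,75)',f([(154,77),(267,76)],.012))
print('side stop face corners (exp -15,52 / 9,52)',f([(193,104),(221,104)],.03))
print('far stop face x=28,y=50/34',f([(245,108),(245,125)],.03))
print('gauge end at tool',f([(160,120),(242,120)],.072),'tool',(PR.T@(r.sense()['tcp_pos'][:2]-PC)*1e3).round(1))
```

```text
plate left corners (exp -50,75 / 50,75) [[-48.4  72.3]
 [ 50.2  73.2]]
side stop face corners (exp -15,52 / 9,52) [[-14.1  50.7]
 [  8.8  50.7]]
far stop face x=28,y=50/34 [[28.7 47.5]
 [29.5 33.3]]
gauge end at tool [[-34.5  44.8]
 [ 18.7  44.7]] tool [-9.9 -8.1]
```

The plate estimate holds to about 1–2 mm and the gauge is centred in the grip. I'll lower it with light contact, then press in steps on measured force.

```bash
cat >> h.py <<'E'
def F(n=8):
    v=[]
    for _ in range(n): r.wait(.03); v.append(r.sense()['contact_force'])
    f=np.mean(v,0); return np.r_[PR.T@f[:2],f[2]]   # plate axes
def tp():
    p=r.sense()['tcp_pos']; return np.r_[(PR.T@(p[:2]-PC)*1e3),p[2]*1e3].round(2)
E
python3 - <<'E'
from h import *
b=F(15); np.save('b.npy',b); print('base',b.round(2))
r.servo_line(pw(-10,-8,.2005),speed=.06)
z=.2005
while z>.1955:
    f=F(4)-b; print(round(z,4),f.round(2))
    if f[2]>2: break
    z-=.0007; r.servo_line(pw(-10,-8,z),speed=.02)
x=-10
for i in range(12):
    x+=1; r.servo_line(pw(x,-8,z),speed=.03); f=F(4)-b; print('x',x,f.round(2),tp())
    if f[0]<-4: break
st(); json.dump([x,-8,z],open('cmd.json','w'))
E
```

```text
base [ 0.05  0.12 -1.98]
0.2005 [-0.1  -0.06  0.37]
0.1998 [-0.12 -0.4   0.24]
0.1991 [-0.16 -0.01 -0.15]
0.1984 [-0.24 -0.02  0.26]
0.1977 [-2.52  1.41  6.9 ]
x -9 [-3.99  1.32  7.64] [ -9.13  -8.13 198.28]
x -8 [-3.77  0.52  6.96] [ -8.17  -8.21 198.28]
x -7 [-4.02  0.78  7.  ] [ -7.17  -8.29 198.29]
31.88 [ 0.4935 -0.3036  0.1983] [-1.7998e+02  5.0000e-02  8.3700e+01] F [-3.67  1.06  5.09] op 0.0616
```

Contact came at z = 0.1983, as predicted, with a stiffness of about 10 N/mm. I'll ease the downward push and move on to the stops.

Run:
```python
from h import *
b=np.load('b.npy'); x,y,z=json.load(open('cmd.json')); z=.1982
def go(): 
    r.servo_line(pw(x,y,z),speed=.03); f=F(4)-b; print((round(x,1),round(y,1)),f.round(2),tp()); return f
f=go()
for i in range(16):
    x+=.7; f=go()
    if f[0]<-4.5: break
for i in range(22):
    y+=.8; f=go()
    if f[1]<-6: break
json.dump([x,y,z],open('cmd.json','w')); st()
```

```text
(-7, -8) [-2.59 -0.83  4.62] [ -7.02  -8.23 198.37]
(-6.3, -8) [-3.1  -1.47  6.36] [ -6.32  -8.1  198.31]
(-5.6, -8) [-4.12 -0.58  6.88] [ -5.57  -8.   198.33]
(-4.9, -8) [-3.36 -0.58  7.59] [ -4.91  -7.96 198.31]
(-4.2, -8) [-4.54 -0.39  7.83] [ -4.32  -7.94 198.29]
(-4.2, -7.2) [-4.01 -2.81  6.76] [ -4.34  -7.59 198.28]
(-4.2, -6.4) [-4.01 -4.15  6.27] [ -4.36  -7.08 198.29]
(-4.2, -5.6) [-3.85 -4.95  5.84] [ -4.36  -6.41 198.33]
(-4.2, -4.8) [-4.22 -5.53  5.9 ] [ -4.36  -5.64 198.3 ]
(-4.2, -4.0) [-4.13 -5.25  5.68] [ -4.35  -4.85 198.33]
(-4.2, -3.2) [-4.54 -5.2   5.45] [ -4.36  -4.05 198.28]
(-4.2, -2.4) [-3.26 -5.01  5.89] [ -4.34  -3.24 198.32]
(-4.2, -1.6) [-4.23 -5.25  5.97] [ -4.34  -2.42 198.31]
(-4.2, -0.8) [-3.75 -5.35  5.74] [ -4.33  -1.6  198.31]
(-4.2, -0.0) [-3.07 -5.85  6.13] [ -4.33  -0.91 198.31]
(-4.2, 0.8) [-3.4  -8.66  4.78] [ -4.38  -0.66 198.3 ]
38.01 [ 0.4972 -0.2963  0.1983] [179.98   0.23  83.67] F [-4.44 -8.54  3.31] op 0.0617
```

The side stop shows up at y ≈ −0.7, where force rises while motion stops. I'll lighten the downward push, then press x and top up y.

Run:
```python
from h import *
b=np.load('b.npy'); x,y,z=json.load(open('cmd.json')); z=.1985
def go(): 
    r.servo_line(pw(x,y,z),speed=.03); f=F(4)-b; print((round(x,1),round(y,1)),f.round(2),tp()); return f
f=go()
for i in range(12):
    x+=.6; f=go()
    if f[0]<-14: break
for i in range(8):
    if f[1]<-15: break
    y+=.6; f=go()
json.dump([x,y,z],open('cmd.json','w')); st()
```

```text
(-4.2, 0.8) [-2.98 -8.71  3.7 ] [ -4.37  -0.66 198.37]
(-3.6, 0.8) [-4.95 -8.49  4.76] [ -4.11  -0.7  198.3 ]
(-3.0, 0.8) [-7.52 -8.51  5.59] [ -3.83  -0.71 198.27]
(-2.4, 0.8) [-10.83  -7.79   7.16] [ -3.58  -0.76 198.3 ]
(-1.8, 0.8) [-13.17  -8.16   9.1 ] [ -3.33  -0.78 198.3 ]
(-1.2, 0.8) [-16.49  -7.52  10.34] [ -3.06  -0.81 198.37]
(-1.2, 1.4) [-15.05  -9.23   9.52] [ -3.08  -0.61 198.35]
(-1.2, 2.0) [-14.97 -11.5    9.26] [ -3.12  -0.41 198.36]
(-1.2, 2.6) [-15.02 -13.89   8.28] [-3.1500e+00 -1.8000e-01  1.9838e+02]
(-1.2, 3.2) [-14.31 -15.42   8.19] [-3.1800e+00  3.0000e-02  1.9837e+02]
41.84 [ 0.4984 -0.2957  0.1984] [-179.67    0.42   83.61] F [-16.22 -13.29   6.71] op 0.0619
```

Both forces are up. Friction from the far stops could be carrying some of the y push, though, so I'll relieve x and z, press y alone, then bring x back up.

Run:
```python
from h import *
import pickle
b=np.load('b.npy'); x,y,z=json.load(open('cmd.json'))
def go(): 
    r.servo_line(pw(x,y,z),speed=.03); f=F(4)-b; print((round(x,1),round(y,1),z),f.round(2),tp()); return f
z=.1990
for x in (-2.2,-3.2,-3.8,-4.2): go()
for y in (3.8,4.4): f=go()
for x in (-3.4,-2.6,-1.9): f=go()
json.dump([x,y,z],open('cmd.json','w')); st()
s=snap('wrist');t=snap('side');pickle.dump((s,t),open('w8.pkl','wb'))
o=np.vstack([s['frame'],cv2.resize(t['frame'][130:258,170:340],(512,384),interpolation=2)])[:,:,::-1]
cv2.imwrite('pics/w8.png',cv2.resize(o,None,fx=.78,fy=.78))
```

```text
(-2.2, 3.2, 0.199) [ -9.8  -16.17   3.87] [-3.610e+00  7.000e-02  1.986e+02]
(-3.2, 3.2, 0.199) [ -5.67 -15.94   2.62] [-4.0600e+00  1.1000e-01  1.9868e+02]
(-3.8, 3.2, 0.199) [ -3.52 -16.22   1.15] [-4.3200e+00  1.7000e-01  1.9873e+02]
(-4.2, 3.2, 0.199) [ -2.09 -15.98   0.28] [-4.5100e+00  1.9000e-01  1.9881e+02]
(-4.2, 3.8, 0.199) [ -1.85 -18.37   0.12] [ -4.55   0.4  198.84]
(-4.2, 4.4, 0.199) [ -1.75 -19.74   0.07] [ -4.56   0.59 198.98]
(-3.4, 4.4, 0.199) [ -5.13 -19.04   1.22] [ -4.23   0.56 198.88]
(-2.6, 4.4, 0.199) [ -8.07 -18.98   3.16] [ -3.86   0.51 198.8 ]
(-1.9, 4.4, 0.199) [-10.79 -19.42   4.12] [ -3.53   0.49 198.69]
45.29 [ 0.4981 -0.2952  0.1987] [-179.77    0.55   83.59] F [-12.89 -17.64   1.8 ] op 0.0616
```

View pics/w8.png

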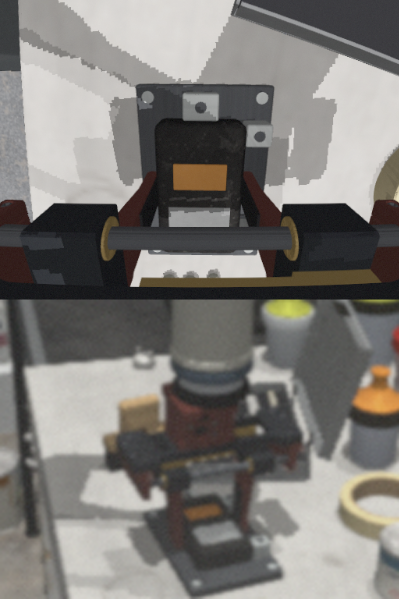

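In the picture the gauge lies on the plate, against the side stop at (200,119) and close to the far stop face near x = 247. The brush is upright. The 19 N y push with x relieved proves the side stop, but side-stop friction could be carrying x. I'll release y, seat x by itself, then press y again.

Run:
```python
from h import *
import pickle
b=np.load('b.npy'); x,y,z=json.load(open('cmd.json'))
def go(n=4): 
    r.servo_line(pw(x,y,z),speed=.03); f=F(n)-b; print((round(x,1),round(y,1),z),f.round(2),tp()); return f
z=.1986; x=-4.4; go()
for y in (2,-.5,-2): go()
for i in range(12):
    x+=.7; f=go()
    if f[0]<-11: break
json.dump([x,y,z],open('cmd.json','w')); st()
```

```text
(-4.4, 4.4, 0.1986) [ -2.49 -19.18   1.41] [ -4.7    0.59 198.95]
(-4.4, 2, 0.1986) [ -2.54 -12.02   2.47] [ -4.57  -0.26 198.59]
(-4.4, -0.5, 0.1986) [-1.91 -6.42  2.79] [ -4.4   -1.05 198.34]
(-4.4, -2, 0.1986) [-2.16  0.38  4.04] [ -4.32  -1.6  198.34]
(-3.7, -2, 0.1986) [-4.92  0.92  4.89] [ -4.    -1.67 198.33]
(-3.0, -2, 0.1986) [-7.81  1.38  6.47] [ -3.69  -1.72 198.32]
(-2.3, -2, 0.1986) [-11.16   1.19   8.65] [ -3.36  -1.77 198.35]
48.08 [ 0.498  -0.2975  0.1983] [-1.7974e+02 -7.0000e-02  8.3740e+01] F [-11.57   2.83   6.31] op 0.0615
```

With y off, x stalls at the same place and the force climbs to 11 N, so the far stop contact is real. Now I'll ease x slightly, press y well up, and restore x.

Run:
```python
from h import *
import pickle
b=np.load('b.npy'); x,y,z=json.load(open('cmd.json'))
def go(n=3): 
    r.servo_line(pw(x,y,z),speed=.03); f=F(n)-b; print((round(x,1),round(y,1),z),f.round(2),tp()); return f
x=-3.4; z=.1986; go()
for y in (0,1,2,3,4,5): go()
for x in (-2.6,-1.9): f=go()
z=.1983; go(10)
json.dump([x,y,z],open('cmd.json','w')); st()
s=snap('wrist');t=snap('side');pickle.dump((s,t),open('w9.pkl','wb'))
o=cv2.resize(s['frame'][90:310,160:360],(545,600),interpolation=2)[:,:,::-1]; cv2.imwrite('pics/w9.png',o)
```

```text
(-3.4, -2, 0.1986) [-6.66  1.41  5.75] [ -3.88  -1.69 198.29]
(-3.4, 0, 0.1986) [-5.58 -5.12  3.19] [ -3.95  -0.93 198.29]
(-3.4, 1, 0.1986) [-5.2  -7.97  2.78] [ -4.    -0.62 198.38]
(-3.4, 2, 0.1986) [ -4.85 -11.17   2.16] [ -4.06  -0.25 198.51]
(-3.4, 3, 0.1986) [ -4.5  -14.1    2.05] [-4.1200e+00  1.1000e-01  1.9864e+02]
(-3.4, 4, 0.1986) [ -4.94 -16.98   1.24] [ -4.18   0.43 198.79]
(-3.4, 5, 0.1986) [ -4.95 -20.27   0.25] [ -4.24   0.79 198.93]
(-2.6, 5, 0.1986) [ -8.19 -20.05   2.42] [ -3.86   0.73 198.89]
(-1.9, 5, 0.1986) [-10.91 -19.95   3.43] [ -3.57   0.7  198.79]
(-1.9, 5, 0.1983) [-11.25 -19.75   4.31] [ -3.56   0.72 198.67]
51.81 [ 0.4981 -0.295   0.1987] [-179.78    0.62   83.58] F [-13.65 -18.98   2.3 ] op 0.062
```

View pics/w9.png

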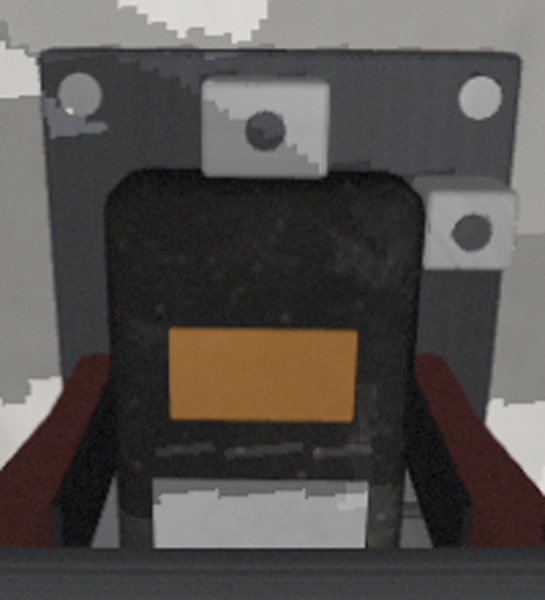

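The close view shows the gauge square on the plate. Its end is against the side stop at (265,175) and its right side against the far stop at (425,230). I'll shift the balance a little, with less y and more x, so that neither push can be carried by friction alone, and then hand in.

Run:
```python
from h import *
b=np.load('b.npy'); x,y,z=json.load(open('cmd.json'))
def go(n=3): 
    r.servo_line(pw(x,y,z),speed=.03); f=F(n)-b; print((round(x,1),round(y,1),z),f.round(2),tp()); return f
y=3.6; go()
for x in (-1.2,-.5,.1): go()
go(10); q=st()
r.hand_in(); st()
```

```text
(-1.9, 3.6, 0.1983) [-11.25 -15.97   5.6 ] [ -3.48   0.2  198.51]
(-1.2, 3.6, 0.1983) [-14.08 -15.24   6.57] [-3.1900e+00  1.9000e-01  1.9847e+02]
(-0.5, 3.6, 0.1983) [-17.29 -14.88   8.04] [-2.8800e+00  1.5000e-01  1.9846e+02]
(0.1, 3.6, 0.1983) [-20.43 -14.88   9.94] [-2.6300e+00  9.0000e-02  1.9852e+02]
(0.1, 3.6, 0.1983) [-19.94 -14.57   9.95] [-2.6200e+00  9.0000e-02  1.9851e+02]
53.89 [ 0.499  -0.2957  0.1985] [-179.51    0.45   83.6 ] F [-21.26 -11.59   7.73] op 0.0616
the job is handed in; nothing more can be done
the job is handed in; nothing more can be done
```

I swept the three lumps off the right edge of the plate onto the bench with the brush, stood the brush back on its original spot and let it go. I then seated the gauge against both stops and handed in at 53.9 s while still holding it pressed. The hand-in gave no verdict.

**Last force readings:** The gauge was pressed with about 20 N toward the far stops, 15 N toward the side stop and 10 N downward. Each stop was also checked with the other push eased:
- The x push reached 11 N with no y push.
- The y push reached about 20 N with x at only about 2 N.

**Last position readings:** The tool stood within about 0.5 mm of the seat by my own plate estimate, which is good to about 2 mm, and it was tilted about 0.6°. The last close picture, taken before the final force adjustment, showed the gauge square and touching the side stop and the visible far stop.

**Not measured directly:** I only know the total push on the tool. The share each stop carried is inferred, because friction can take part of either push. The far stop on the right was hidden from view. I checked the brush and lumps only by eye: the brush was upright after I let it go and again later, and the lumps were on the bench clear of the plate. No bystander looked moved in the views I had.

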